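# Slide the bead tray in until the tray switch clicks

### The job

Slide the blue tray of beads along its channel into the counting station until it presses the red roller lever of the tray switch just far enough to click, which the black pointer shows by standing in the green sector, and leave it there. Never push on into the red sector, not even for a moment. Leave the wooden disc, the bangle and the jar where they are.

Things in the scene. Friction and masses are not known exactly. Their poses are not given: they have to be found in the camera images.
- station: Fixed bead counting station; place and yaw vary. Origin on the table, mid-channel; x along the channel in the push direction, to the robot's right (world yaw -1.95 to -1.15), y to the side of the dial (away from the robot), z up. Deck 300 x 150 x 10 mm (x -170 to 130). Two guide rails (x -170 to 40, 26 mm above the table, 105 apart inside) keep the tray straight.
- tray: Loose blue open tray of brown beads, about 0.6 kg (varies), 120 long (x, along the channel), 100 wide, 45 mm high. Origin: centre of the underside. It stands on the deck (10 mm above the table) between the rails, its far wall 30 to 65 mm short of the roller. Slides with a few N of friction and stays where left: the switch spring (about 1 N) does not push it back.
- tray_near (a point): Outer face of the tray's near wall (the end away from the roller), mid-width, 37 mm above the table: push here. At the click it is about 20 mm in behind the beam's front edge, so an upright hand would hit the beam: lean the hand back, against the push direction, 35 to 45 degrees, fingertips forward.
- tray_far (a point): On the outer face of the tray's far wall, mid-width, 27 mm above its underside: meets the roller.
- roller (a point): Centre of the red roller, 22 mm diameter, 29 to 59 mm above the table, hanging from a steel arm that passes above the tray's rim. The arm turns about an upright axis at x 63, y 75 mm of the station's frame, 70 mm from the roller, which rests at x 63, y 5 mm.
- click_line (a point): Point on the station at x = 69 mm, mid-channel: where the tray's far face stands at the very moment of the click.
- dial (a point): Centre of the round grey dial, 92 mm diameter, facing up 77 mm above the table on the black switch housing, beside the channel's far end. Its black pointer turns three times as far as the roller lever: white sector = not pressed enough, green = clicked (lever 0.25 to 0.45 rad), red = overtravel.
- beam_edge (a point): Middle of the lower front edge (the side the tray enters) of the blue lamp portal's beam across the channel, 140 mm above the table. Beam 50 deep (x), 190 wide, 35 mm high, with a white box on top up to 215 mm; posts at y 77 to 93 mm either side, 8 to 38 mm behind this edge.
- tray_switch (a joint): Roller lever angle, rad. 0 at rest, grows as the tray pushes the roller, springs back. Clicks at 0.25 (tray 17 mm past first touch); above 0.45 (30 mm past) is overtravel; stop at 0.8.
- wood_disc: Tan wooden disc with a hole, 84 mm diameter, 14 mm high, loose on the table on the dial's side of the station; bystander. Origin: centre of the underside.
- bangle: Dark brown bangle, 76 mm diameter, 13 mm high, loose on the table on the dial's side of the station; bystander. Origin: centre of the underside.
- jar: Amber jar, 68 mm diameter, 85 mm high, loose on the table between the station and the robot; bystander. Origin: centre of the underside.
Mind the look-alikes: they are no part of the job. Of the things like the tray, leave any that is turquoise; of the rest the smaller one is meant.

How it is judged (in metres and radians):
At the end, for the whole second after the job is handed in: The tray stands flat on the deck (within 0.06 rad, underside within 5 mm of the deck), at rest (under 10 mm/s), and by itself keeps the roller lever between 0.25 and 0.45 rad (pointer in the green) (value of joint tray_switch between 0.25 and 0.45 rad and angle between tray's own z axis and vertical below 0.06 rad and z of tray in the frame of station below 0.015 m and linear speed of tray below 0.01 m/s); the robot touches nothing.
It fails at once if the roller lever is pushed beyond 0.45 rad (pointer in the red) (value of joint tray_switch above 0.45 rad).
It fails at once if the wooden disc is moved more than 20 mm (distance of wood_disc from where it was at the start of the episode above 0.02 m).
It fails at once if the bangle is moved more than 20 mm (distance of bangle from where it was at the start of the episode above 0.02 m).
It fails at once if the jar is moved more than 20 mm (distance of jar from where it was at the start of the episode above 0.02 m).
It also fails if it takes over 45 s, if anything falls off the work surface, if the arm or the gripper's body presses on something with over 40 N, if the wrist force passes 120 N, or if a joint passes its speed limit or range.

### The arm

A 7-joint arm with a two-finger parallel gripper is mounted at the origin on the work surface. World frame = base frame: x ahead of the robot, y to its left, z up, the work surface at z = 0. Lengths are in m, angles in degrees, forces in N, time in s.
With the tool pointing down it reaches from about 0.4 to 0.85 m from the base axis. Payload 6.9 kg.
Tool frame: the origin (TCP) lies midway between the tips of the shut fingers; the grasp point (between the pads) lies behind it (robot.grip_depth is the z of the grasp point in the tool frame, in m); z points along the fingers, y is the direction in which the jaws open and shut (so a half turn about z gives the same grasp; the last joint's range is limited). The gripper opens to 85 mm and grips with 20 to 120 N. Pads are 22 mm wide; open, the fingers measure 114 mm over their backs; the gripper's body (76 mm by 85 mm) begins 54 mm behind the grasp point. The pads swing forward as they close: fully open they stand 13 mm farther back than shut.
Start: joints at [70.56, 29.078, -13.613, 85.955, 7.202, 65.827, -8.869], TCP at [0.269, -0.564, 0.231] pointing down, gripper open.
Joint ranges: [-176.47, 176.47], [-13.61, 117.27], [-81.72, 77.17], [0.22, 143.17], [-87.28, 267.28], [10, 112.55], [-165.47, 165.47]. Speed limits (degrees/s): [136.94, 136.94, 180, 180, 180, 180, 180].

### API

Orientations are given as a 3x3 rotation matrix whose columns are the frame's x, y, z axes.
In Python, from cell import robot gives the robot as it stands.
- The arm moves only by the tool servo_tool, never from a script. Its argument "increments" is one flat list of numbers, 5 for each row, row after row: the shift along the tool's x, y, z in mm, then the turn about the tool's z in rad, then the gripper command: -1 is shut, 1 is fully open, values between are in proportion. A call has 1 to 10 rows; each row shifts and turns the pose as measured when the row begins, along the tool's axes as they then stand; what a row does not reach is not made up. A row lasts 1/10 s, in which the tool goes at most 50 mm and 8.59 degrees, less where a joint would pass 70% of its speed; a pose out of reach is approached as far as the arm can. A call is refused whole if a number of a shift passes 50 or a number of a turn 0.15, either way. A call with a gripper value outside its range is refused whole. The fingers move at their own pace and stop on an object; "squeeze" is the grip in N (left out, the last holds). Time passes only in rows, so rows that do not move let the fingers close. It gives the time, the measured TCP pose, the force and the opening at its end, in the units of the state.
- robot.state(): the state, without advancing time (a new reading comes with each control period).
- robot.camera(name): name is "scene" or "top" or "wrist"; returns a dict with "img" (420x560x3 uint8, blue, green, red), "range_z" (420x560 float32, m along the optical axis (not along the pixel's ray), 0 where there is no reading), "vfov" (degrees; the focal length in pixels is half the picture's height over the tangent of half this angle, whatever the lens; pixels are square), "cx", "cy" (the principal point, pixels), "R" (3x3) and "t" (3): a world point X has camera coordinates R X + t; the wrist camera has in their place "hand_eye" (4x4, takes a point from camera to tool coordinates, whose origin is the TCP and whose axes are the flange's). Camera axes: x right, y down, z forward; pixel columns grow to the right and rows downward; lengths in m; the calibration is good to about 2 mm. The wrist camera is an equidistant fisheye: a pixel r from the principal point sees the ray r / f radians off the axis. A picture is of the moment at which its call begins: read the wrist's pose just before it.
- robot.sign_off(): hands the job in, once; it reports no verdict.
The state is a dict: "time_s": time; "joint_positions": joint angles; "joint_velocities": joint speeds; "tau": joint torques, N m; "tcp_pos": TCP position; "tool_rot": TCP orientation; "wrist_force": force on the tool from outside, world axes, zero at the start; "torque": the same for the moment, N m; "width": opening from 0.0 (shut) to 1.0 (fully open).
Only numpy, scipy, OpenCV 4.12 (cv2) and the standard library are available. Lean on these libraries where they do the work, as an engineer would, in place of code of your own. Each camera call takes 0.05 s, during which the arm holds its last target.

## Working session

There is one attempt and no reset: what is moved stays moved. The work goes in short steps, Python scripts to look and compute and a tool call to move; the robot and the scene stay as the last step left them, time stands still between calls to the robot, and variables do not carry over. Pictures are saved under pics/ and viewed, and the job is handed in when it is done.

Besides the shell and the picture viewer there is one more tool, called after "Emit:" as name(argument=value, ...) on one line, values as JSON. servo_tool: Moves the arm, as the interface text tells. Its arguments: {"type":"object","properties":{"increments":{"type":"array","items":{"type":"number"}},"squeeze":{"type":"number"}},"required":["increments"]}

```bash
ls; mkdir -p pics; python3 - <<'E'
from cell import robot
import cv2,pickle
s=robot.state();print(s)
for n in("scene","top","wrist"):
    c=robot.camera(n);cv2.imwrite(f"pics/{n}0.png",c["img"]);pickle.dump(c,open(f"{n}0.pkl","wb"))
    print(n,{k:v for k,v in c.items() if k not in("img","range_z")})
E
```

```text
pics
{'time_s': 0.0, 'joint_positions': array([ 70.55716753,  29.12509447, -13.61034806,  86.00943401,
         7.20008556,  65.82821708,  -8.86929003]), 'joint_velocities': array([ 0.05779215,  0.01474092, -0.02503326,  0.02431326,  0.0509847 ,
        0.00233717,  0.01337094]), 'tau': array([ 5.91789171e-05, -6.20604515e+01, -2.18681954e+00, -2.49657655e+01,
        1.27471390e-02,  1.21199107e-02,  1.63051652e-05]), 'tcp_pos': array([ 0.26867191, -0.56372979,  0.23043084]), 'tool_rot': array([[ 9.02668393e-01,  4.30336106e-01, -7.79849893e-04],
       [ 4.30336813e-01, -9.02666902e-01,  1.64086480e-03],
       [ 2.17868156e-06, -1.81675491e-03, -9.99998350e-01]]), 'wrist_force': array([0.06896266, 0.3843369 , 0.184811  ]), 'torque': array([ 0.03136636,  0.04591314, -0.03967764]), 'width': 0.9989220097660657}
scene {'vfov': 54.23898067024426, 'cx': 276.31692436870895, 'cy': 216.21894232100533, 'R': array([[ 0.44841241,  0.89369545,  0.0153217 ],
       [ 0.65901663, -0.31898459, -0.68113576],
       [-0.60384054,  0.31552699, -0.73199681]]), 't': array([-0.37861999, -0.25747261,  1.28488094])}
top {'vfov': 53.570227227853685, 'cx': 273.63475818604695, 'cy': 213.70569811914277, 'R': array([[-0.15270003, -0.98826915,  0.00260693],
       [-0.96180755,  0.14800397, -0.23026301],
       [ 0.22717599, -0.03766853, -0.97312494]]), 't': array([0.19368851, 0.56437559, 0.75647736])}
wrist {'vfov': 65.70646984690485, 'cx': 275.6747956881361, 'cy': 206.27945320329266, 'hand_eye': array([[ 3.10807949e-04, -9.64063404e-01, -2.65672084e-01,
         6.75766471e-02],
       [ 9.99999861e-01,  1.86296306e-04,  4.93866172e-04,
        -8.21231864e-04],
       [-4.26624575e-04, -2.65672201e-01,  9.64063328e-01,
        -1.43075972e-01],
       [ 0.00000000e+00,  0.00000000e+00,  0.00000000e+00,
         1.00000000e+00]])}
```

View images.

View pics/scene0.png

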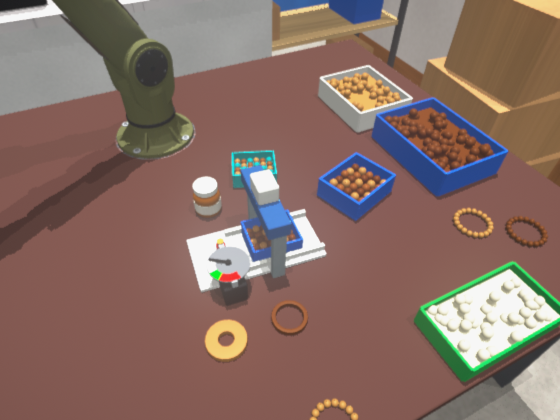

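View pics/top0.png

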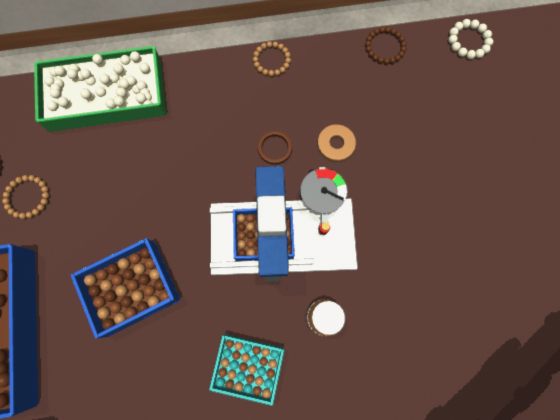

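View pics/wrist0.png

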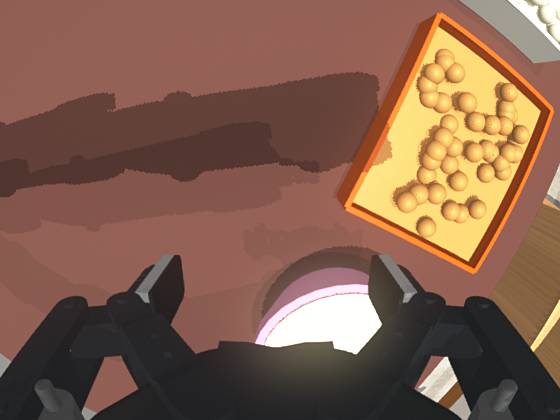

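```bash
cat > h.py <<'E'
import numpy as np,cv2,pickle
def K(c):
    return (c["img"].shape[0]/2)/np.tan(np.radians(c["vfov"])/2)
def cloud(c):
    f=K(c);z=c["range_z"];v,u=np.mgrid[:z.shape[0],:z.shape[1]]
    P=np.stack([(u-c["cx"])/f*z,(v-c["cy"])/f*z,z],-1)
    return (P-c["t"])@c["R"]
def ray(c,u,v,h):
    f=K(c);d=c["R"].T@np.array([(u-c["cx"])/f,(v-c["cy"])/f,1]);o=-c["R"].T@c["t"]
    return o+d*(h-o[2])/d[2]
def proj(c,X):
    p=c["R"]@np.asarray(X)+c["t"];return p[:2]/p[2]*K(c)+[c["cx"],c["cy"]]
E
python3 - <<'E'
from h import *
from cell import robot
print(robot.grip_depth)
c=pickle.load(open("top0.pkl","rb"))
im=c["img"]
cv2.imwrite("pics/topc.png",cv2.resize(im[110:350,190:390],None,fx=3,fy=3,interpolation=cv2.INTER_CUBIC)[:600*2][:,:])
cv2.imwrite("pics/topd.png",cv2.resize(im[155:285,200:365],None,fx=4.6,fy=4.6,interpolation=cv2.INTER_CUBIC))
s=pickle.load(open("scene0.pkl","rb"))["img"]
cv2.imwrite("pics/scc.png",cv2.resize(s[150:310,180:340],None,fx=3.7,fy=3.7,interpolation=cv2.INTER_CUBIC))
E
```

```text
-0.0187
```

View pics/topd.png

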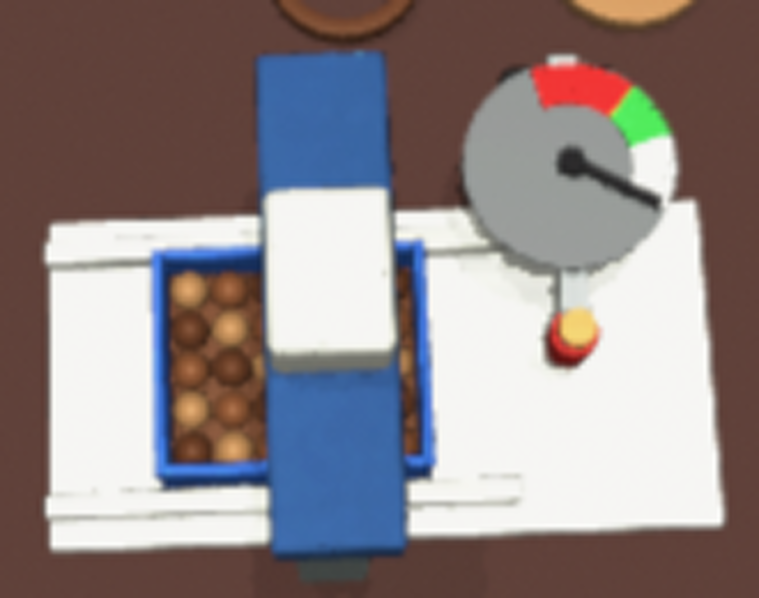

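View pics/scc.png

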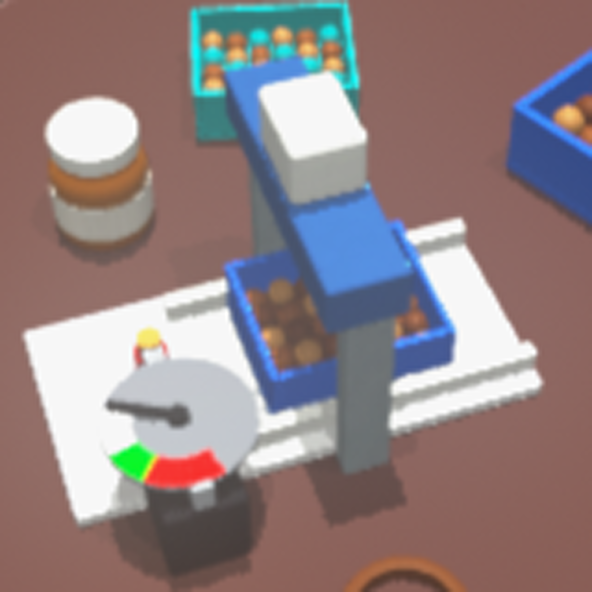

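```bash
cat > fit.py <<'E'
from h import *
from scipy.optimize import least_squares
c=pickle.load(open("top0.pkl","rb"))
px=lambda u,v:(u/4.6+200-.39,v/4.6+155-.39)
obs=[((.13,.075,.01),px(697,203)),((.13,-.075,.01),px(722,524)),((-.17,-.075,.01),px(50,549))]
def X(p,q):
    cs,sn=np.cos(p[2]),np.sin(p[2]);return np.array([p[0]+cs*q[0]-sn*q[1],p[1]+sn*q[0]+cs*q[1],q[2]])
r=least_squares(lambda p:np.concatenate([proj(c,X(p,q))-o for q,o in obs]),[.5,-.1,-1.5])
p=r.x
E
python3 - <<'E'
from fit import *
print(p,r.fun)
def loc(w):
    d=w[:2]-p[:2];cs,sn=np.cos(p[2]),np.sin(p[2]);return np.array([cs*d[0]+sn*d[1],-sn*d[0]+cs*d[1],w[2]])*1000
for n,u,v,h in [("roller",578,327,.059),("dial",570,162,.077),("nearL",155,258,.055),("nearR",162,478,.055),("farL",420,245,.055),("farR",432,472,.055),("beamfront low",272,553,.175),("beamfront top",258,60,.175),("beamback low",404,551,.175),("box tl",268,190,.215),("railendR",520,490,.026)]:
    print(n,loc(ray(c,*px(u,v),h)).round(1),ray(c,*px(u,v),h).round(3))
C=cloud(c)
for n,u,v in [("jar",327,318),("beads",247,230),("beads2",240,225),("beam",272,265),("deck",335,250),("disc",323,148),("rimR",240,259),("wood",352,142),("ban",290,148)]:
    print(n,C[v,u].round(4),loc(C[v,u]).round(1))
E
```

```text
[ 0.54933417  0.07275156 -1.6894319 ] [-0.02999848 -0.39266269  0.2048011   0.35666173 -0.17499164 -0.0081864 ]
roller [64.4  7.5 59. ] [0.549 0.008 0.059]
dial [63.1 76.2 77. ] [0.618 0.001 0.077]
nearL [-117.4   45.3   55. ] [0.608 0.184 0.055]
nearR [-115.6  -50.9   55. ] [0.512 0.194 0.055]
farL [-1.7 47.2 55. ] [0.596 0.069 0.055]
farR [ -1.  -52.3  55. ] [0.498 0.08  0.055]
beamfront low [-66.2 -94.7 175. ] [0.463 0.15  0.175]
beamfront top [-66.6  91.9 175. ] [0.648 0.128 0.175]
beamback low [-18.9 -95.6 175. ] [0.457 0.103 0.175]
box tl [-63.1  29.1 215. ] [0.586 0.132 0.215]
railendR [ 38.9 -57.9  26. ] [0.487 0.041 0.026]
jar [0.3751 0.0398 0.0839] [  53.4 -169.1   83.9]
beads [0.5715 0.1633 0.0229] [-92.6  11.3  22.9]
beads2 [0.5811 0.1755 0.0366] [-105.8   19.4   36.6]
beam [0.4758 0.1257 0.1757] [-43.8 -79.3 175.7]
deck [ 0.5045 -0.0105  0.0105] [ 88.  -34.6  10.5]
disc [ 0.7288 -0.0258  0.0139] [ 76.6 189.9  13.9]
rimR [0.5125 0.1848 0.0364] [-106.9  -49.8   36.4]
wood [ 0.7338 -0.0918  0.012 ] [141.5 202.6  12. ]
ban [0.7398 0.0455 0.0138] [  4.5 192.4  13.8]
```

Emit:
servo_tool(increments=[0, 0, -30, 0, 1, 20, -20, -30, 0, 1, 31, -31, 0, 0, 1, 31, -31, 0, 0, 1, 31, -31, 0, 0, 1, 31, -31, 0, 0, 1, 31, -31, 0, 0, 1, 31, -31, 0, 0, 1, 31, -31, 0, 0, 1, 31, -31, 0, 0, 1])

```text
time_s: 1.15
tcp_pos: [0.3959, -0.1996, 0.2898]
tool_rot: [[0.908, 0.419, -0.004], [0.419, -0.908, 0.004], [-0.002, -0.005, -1.0]]
wrist_force: [0.4, -0.1, -0.4]
width: 0.999
```

Emit:
servo_tool(increments=[35, -34, 0, 0, 1, 35, -34, 0, 0, 1, 35, -34, 0, 0, 1, 35, -34, 0, 0, 1, 35, -34, 0, 0, 1, 35, -34, 0, 0, 1, 35, -34, 0, 0, 1, 35, -34, 0, 0, 1, 35, -34, 0, 0, 1, 35, -34, 0, 0, 1])

```text
time_s: 2.15
tcp_pos: [0.5735, 0.2678, 0.2895]
tool_rot: [[0.911, 0.413, -0.004], [0.413, -0.911, -0.001], [-0.004, -0.001, -1.0]]
wrist_force: [-0.6, 0.0, 0.2]
width: 1.001
```

Emit:
servo_tool(increments=[0, 0, 0, 0.14, 1, 0, 0, 0, 0.14, 1, 0, 0, 0, 0.14, 1, 0, 0, 0, 0.14, 1, 0, 0, 0, 0, 1])

```text
time_s: 2.65
tcp_pos: [0.5717, 0.2785, 0.2843]
tool_rot: [[0.99, -0.141, -0.012], [-0.141, -0.99, 0.003], [-0.012, -0.001, -1.0]]
wrist_force: [0.5, 0.3, -0.0]
width: 0.998
```

```bash
cat > st.py <<'E'
from fit import *
from cell import robot
def loc(w):
    d=w[:2]-p[:2];cs,sn=np.cos(p[2]),np.sin(p[2]);return np.array([cs*d[0]+sn*d[1],-sn*d[0]+cs*d[1],w[2]])*1000
def goto(x,y,z):
    s=robot.state();R=s["tool_rot"];t=X(p,(x/1000,y/1000,z/1000))
    print("loc",loc(s["tcp_pos"]).round(1),"toolyaws x,y",np.degrees(np.arctan2(R[1,:2],R[0,:2])).round(2),"stat",np.degrees(p[2]).round(2),"need tool mm",(R.T@(t-s["tcp_pos"])*1000).round(1),"F",s["wrist_force"].round(1),"t",s["time_s"],"w",s["width"].round(3),"j",s["joint_positions"].round(0))
E
python3 -c "
from st import *
goto(-195,0,100)"
```

```text
Traceback (most recent call last):
  File "st.py", line 7, in goto
    print("loc",loc(s["tcp_pos"]).round(1),"toolyaws x,y",np.degrees(np.arctan2(R[1,:2],R[0,:2])).round(2),"stat",np.degrees(p[2]).round(2),"need tool mm",(R.T@(t-s["tcp_pos"])*1000).round(1),"F",s["wrist_force"].round(1),"t",s["time_s"],"w",s["width"].round(3),"j",s["joint_positions"].round(0))
                                                                                                                                                                                                                                                  ^^^^^^^^^^^^^^^^
AttributeError: 'float' object has no attribute 'round'
```

```bash
sed -i 's/s\["width"\].round(3)/round(s["width"],3)/' st.py
python3 -c "
from st import *
goto(-195,0,100)
c=robot.camera('scene');cv2.imwrite('pics/s1.png',c['img'])"
```

```text
loc [-207.    -2.2  284.3] toolyaws x,y [ -8.12 -98.12] stat -96.8 need tool mm [  4.7  12.1 184.2] F [ 0.5  0.3 -0. ] t 2.65 w 0.998 j [ -14.   29.  -25.   78.   12.   75. -137.]
```

View pics/s1.png

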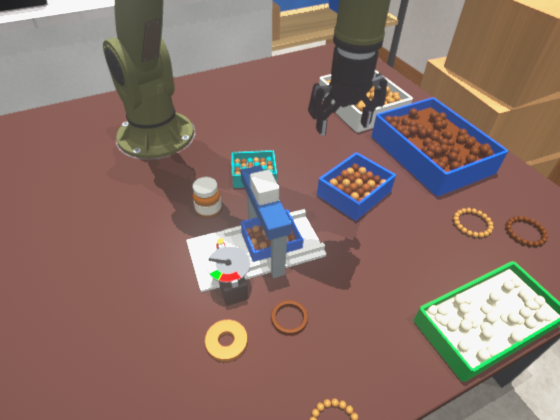

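Emit:
servo_tool(increments=[2, 0, 40, -0.023, 1, 2, 0, 45, 0, 1, 0, 0, 45, 0, 1, 0, 0, 40, 0, 1, 0, 0, 20, 0, 1, 0, 0, 0, 0, 1])

```text
time_s: 3.3
tcp_pos: [0.5754, 0.2785, 0.0897]
tool_rot: [[0.996, -0.087, -0.007], [-0.087, -0.996, 0.006], [-0.008, -0.005, -1.0]]
wrist_force: [-0.7, -0.1, 0.3]
width: 1.003
```

```bash
python3 -c "
from st import *
goto(-195,0,18)
print(proj(pickle.load(open('scene0.pkl','rb')),robot.state()['tcp_pos']))
c=robot.camera('scene');cv2.imwrite('pics/s2.png',cv2.resize(c['img'][100:310,180:460],None,fx=2.8,fy=2.8))
c=robot.camera('top');cv2.imwrite('pics/t2.png',c['img'])"
```

```text
loc [-207.4    1.5   89.7] toolyaws x,y [ -4.98 -94.99] stat -96.8 need tool mm [-1.3 12.7 71.7] F [-0.7 -0.1  0.3] t 3.3 w 1.003 j [ -14.   39.  -23.   93.   17.   51. -138.]
[331.72395735 204.13779475]
```

View pics/s2.png

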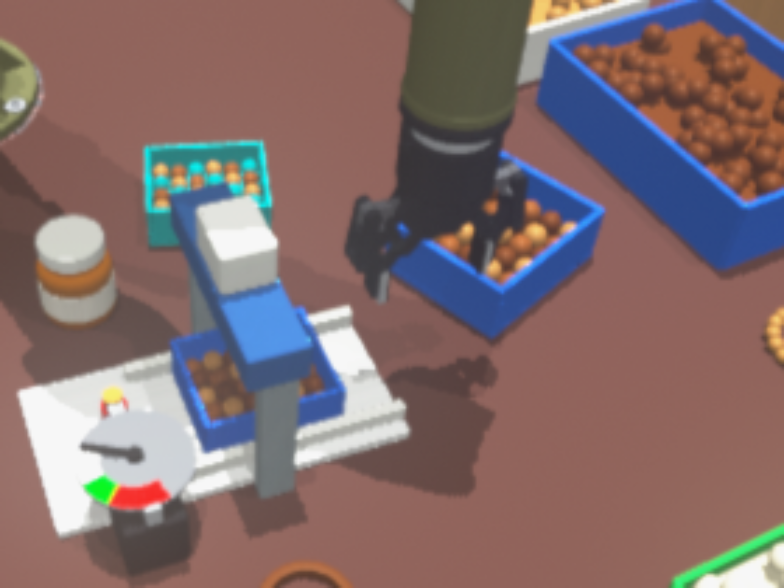

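View pics/t2.png

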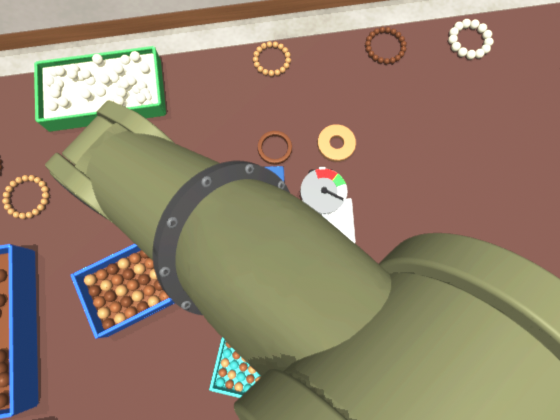

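Emit:
servo_tool(increments=[-1, 0, 40, 0.03, 1, 0, 0, 35, 0, 1, 0, 0, 6, 0, 1, 0, 0, 0, 0, 1])

```text
time_s: 3.8
tcp_pos: [0.5823, 0.2839, 0.0195]
tool_rot: [[0.993, -0.115, 0.011], [-0.116, -0.993, 0.016], [0.009, -0.017, -1.0]]
wrist_force: [0.2, 0.1, 0.1]
width: 1.001
```

```bash
python3 -c "
from st import *
goto(-170,0,6)
c=robot.camera('scene');cv2.imwrite('pics/s3.png',cv2.resize(c['img'][100:310,180:460],None,fx=2.8,fy=2.8))"
```

```text
loc [-213.6    7.7   19.5] toolyaws x,y [ -6.64 -96.63] stat -96.8 need tool mm [-8.  43.8 12.7] F [0.2 0.1 0.1] t 3.8 w 1.001 j [ -16.   44.  -20.   96.   20.   42. -142.]
```

View pics/s3.png

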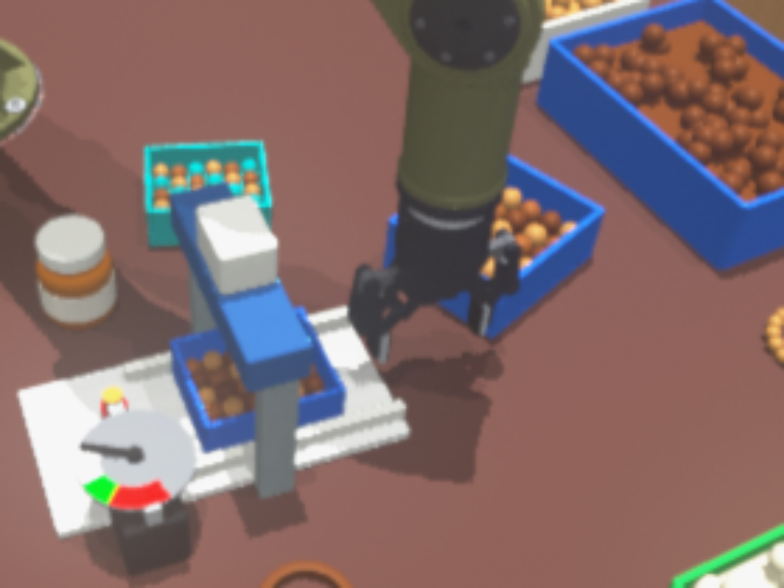

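Emit:
servo_tool(increments=[-4, 10, 5, 0, 1, -4, 10, 4, 0, 1, 0, 8, 0, 0, 1, 0, 0, 0, 0, 1])

```text
time_s: 4.25
tcp_pos: [0.5732, 0.2555, 0.0154]
tool_rot: [[0.993, -0.115, 0.019], [-0.116, -0.993, 0.018], [0.016, -0.02, -1.0]]
wrist_force: [0.5, -0.1, -0.8]
width: 1.004
```

```bash
cat > look.py <<'E'
from st import *
import sys
goto(*map(float,sys.argv[2:5]))
c=robot.camera('scene');cv2.imwrite('pics/%s.png'%sys.argv[1],cv2.resize(c['img'][130:310,180:380],None,fx=3.3,fy=3.3,interpolation=cv2.INTER_CUBIC))
print(robot.state()["tool_rot"][:,2].round(3))
E
python3 look.py s4 -160 0 6
```

```text
loc [-184.3    2.    15.4] toolyaws x,y [ -6.65 -96.63] stat -96.8 need tool mm [-2.3 24.4  8.9] F [ 0.5 -0.1 -0.8] t 4.25 w 1.004 j [ -14.   43.  -20.  100.   21.   39. -141.]
[ 0.019  0.019 -1.   ]
```

View pics/s4.png

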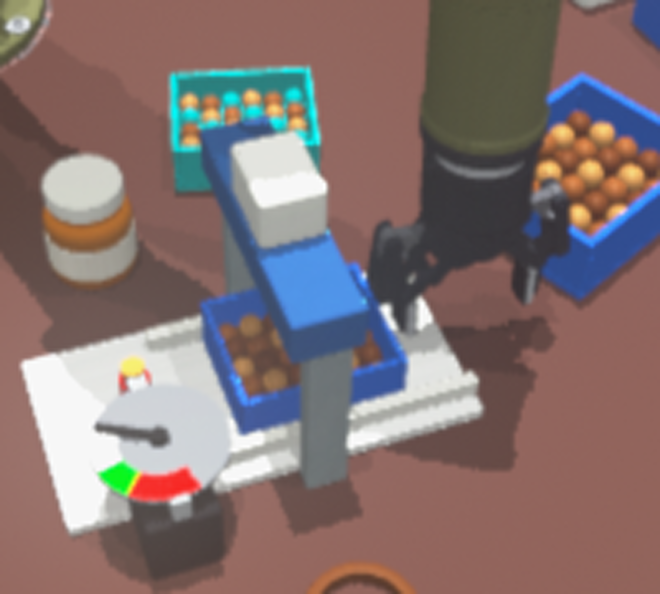

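Emit:
servo_tool(increments=[-2, 6, 6, 0, 1, 0, 6, 3, 0, 1, 0, 6, 0, 0, 1, 0, 6, 0, 0, 1, 0, 0, 0, 0, 1])

```text
time_s: 4.8
tcp_pos: [0.5702, 0.2395, 0.0073]
tool_rot: [[0.994, -0.11, 0.025], [-0.111, -0.993, 0.031], [0.022, -0.033, -0.999]]
wrist_force: [-0.4, -0.4, -0.1]
width: 0.998
```

```bash
python3 look.py s5 -140 0 6
```

```text
loc [-168.1    0.9    7.3] toolyaws x,y [ -6.37 -96.32] stat -96.8 need tool mm [-1.2 28.1  0.4] F [-0.4 -0.4 -0.1] t 4.8 w 0.998 j [ -12.   43.  -20.  103.   21.   36. -140.]
[ 0.025  0.031 -0.999]
```

View pics/s5.png

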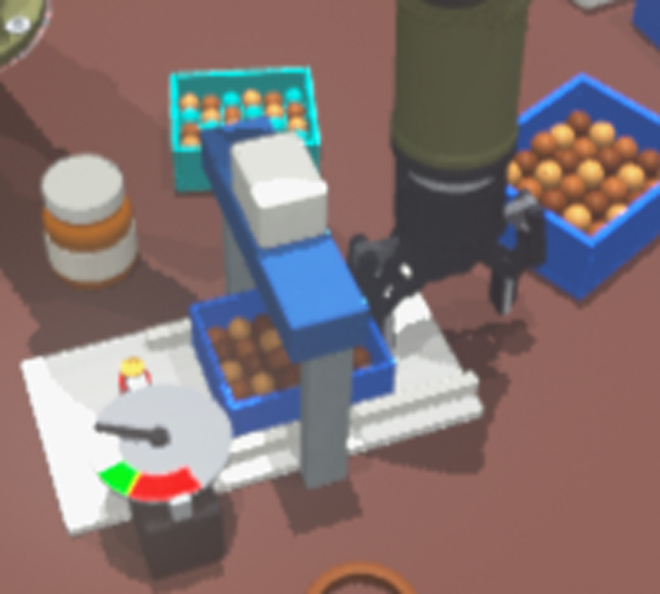

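Emit:
servo_tool(increments=[0, 7, 0, 0.005, 1, 0, 7, 0, 0, 1, 0, 7, 0, 0, 1, 0, 7, 0, 0, 1])

```text
time_s: 5.25
tcp_pos: [0.5685, 0.2203, 0.0079]
tool_rot: [[0.994, -0.109, 0.031], [-0.11, -0.993, 0.043], [0.026, -0.046, -0.999]]
wrist_force: [0.9, 6.1, 2.3]
width: 1.004
```

```bash
python3 look.py s6 -125 0 6
```

```text
loc [-148.8    1.6    7.9] toolyaws x,y [ -6.31 -96.24] stat -96.8 need tool mm [-1.9 23.8  0.7] F [0.9 6.1 2.3] t 5.25 w 1.004 j [ -10.   42.  -20.  105.   21.   34. -139.]
[ 0.031  0.042 -0.999]
```

View pics/s6.png

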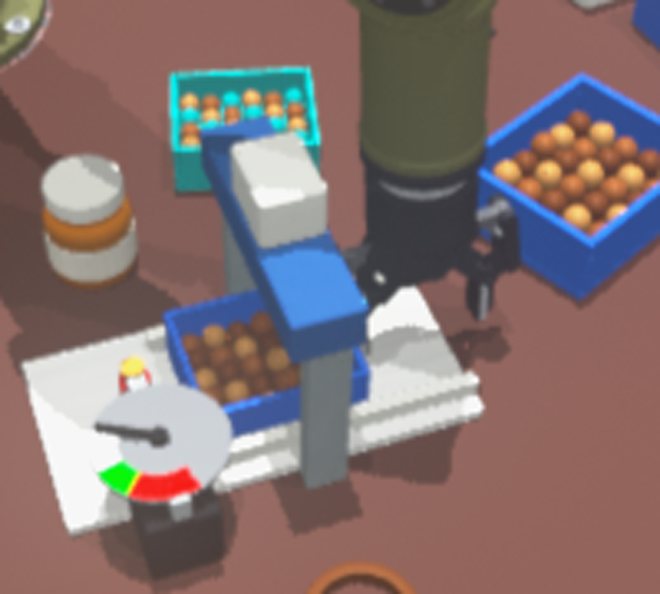

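Emit:
servo_tool(increments=[-1, 7, 0, 0.005, 1, 0, 7, 0, 0, 1, 0, 7, 0, 0, 1])

```text
time_s: 5.6
tcp_pos: [0.5667, 0.2044, 0.0084]
tool_rot: [[0.993, -0.11, 0.036], [-0.112, -0.992, 0.051], [0.031, -0.055, -0.998]]
wrist_force: [0.0, 6.4, 3.4]
width: 1.002
```

```bash
python3 look.py s7 -125 0 6
```

```text
loc [-132.8    1.7    8.4] toolyaws x,y [ -6.42 -96.32] stat -96.8 need tool mm [-1.8  7.9  1.9] F [0.  6.4 3.4] t 5.6 w 1.002 j [  -8.   41.  -21.  106.   22.   33. -138.]
[ 0.036  0.05  -0.998]
```

View pics/s7.png

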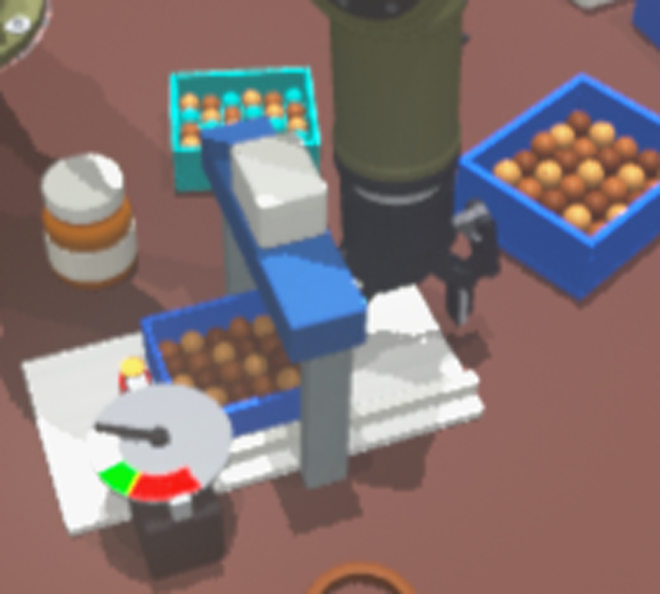

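Emit:
servo_tool(increments=[-1, 6, 0, 0.005, 1, 0, 3, 0, 0, 1])

```text
time_s: 5.85
tcp_pos: [0.5656, 0.1973, 0.0086]
tool_rot: [[0.993, -0.114, 0.039], [-0.116, -0.992, 0.054], [0.033, -0.058, -0.998]]
wrist_force: [-0.6, 6.0, 2.7]
width: 1.0
```

```bash
python3 look.py s8 -185 0 6
```

```text
loc [-125.6    1.4    8.6] toolyaws x,y [ -6.66 -96.56] stat -96.8 need tool mm [ -1.4 -59.1   6. ] F [-0.6  6.   2.7] t 5.85 w 1.0 j [  -7.   41.  -21.  107.   22.   32. -138.]
[ 0.039  0.054 -0.998]
```

View pics/s8.png

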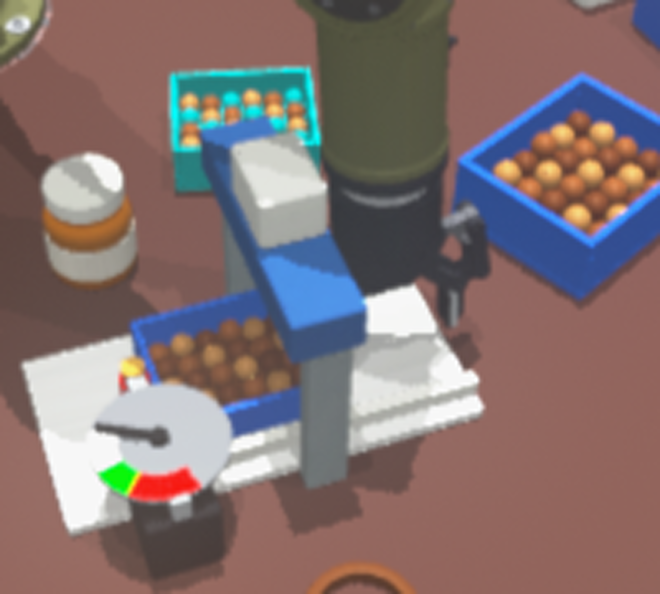

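Emit:
servo_tool(increments=[0, -20, 0, 0, 1, 0, -40, 0, 0, 1, 0, -25, -5, 0, 1, 0, 0, -40, 0, 1, 0, 0, -45, 0, 1, 0, 0, -45, 0, 1, 0, 0, -45, 0, 1, 0, 0, -45, 0.1, 1, 0, 0, -45, 0.14, 1, 0, 0, 0, 0, 1])

```text
time_s: 6.9
tcp_pos: [0.5634, 0.261, 0.2851]
tool_rot: [[0.931, -0.364, 0.021], [-0.364, -0.931, 0.035], [0.007, -0.04, -0.999]]
wrist_force: [-0.0, 0.3, 0.2]
width: 0.998
```

```bash
python3 look.py s9 33 -50 300; python3 -c "
from st import *
s=pickle.load(open('scene0.pkl','rb'))
for q in [(132,325),(160,374)]: print(loc(ray(s,q[0]/3.3+180,q[1]/3.3+130,.055)))"
```

```text
loc [-188.6   -8.4  285.1] toolyaws x,y [ -21.38 -111.36] stat -96.8 need tool mm [ 15.6 224.1 -23.8] F [-0.   0.3  0.2] t 6.9 w 0.998 j [ -13.   26.  -22.   83.    9.   70. -147.]
[ 0.017  0.032 -0.999]
[ 53.23957793 -40.74622958  55.        ]
[46.42730554  8.41824439 55.        ]
```

View pics/s9.png

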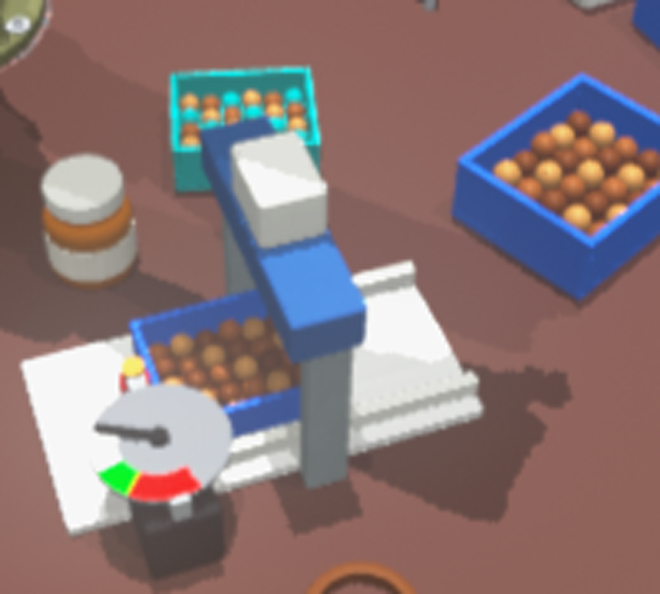

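```bash
python3 - <<'E'
from st import *
c=robot.camera("top");pickle.dump(c,open("top1.pkl","wb"))
cv2.imwrite("pics/t3.png",c["img"])
E
```

```text
(no output)
```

View pics/t3.png

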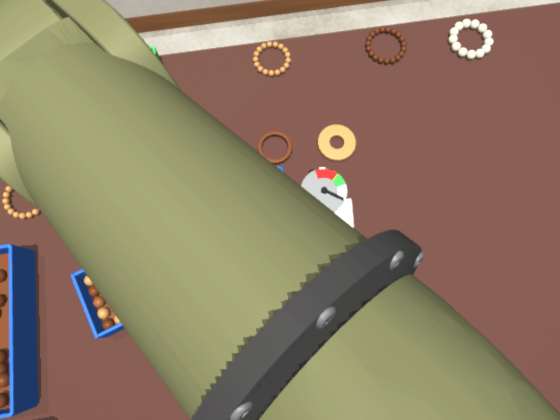

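```bash
python3 - <<'E'
from st import *
c=robot.camera("scene");C=cloud(c)
L=C.reshape(-1,3);d=L[:,:2]-p[:2];cs,sn=np.cos(p[2]),np.sin(p[2])
l=np.c_[cs*d[:,0]+sn*d[:,1],-sn*d[:,0]+cs*d[:,1],L[:,2]]*1000
v=c["range_z"].ravel()>0
m=v&(l[:,0]>-10)&(l[:,0]<43)&(abs(l[:,1])<44)&(l[:,2]<52)
print("beads",np.percentile(l[m,2],[5,50,95,99]))
m=v&(abs(l[:,1]+20)<25)&(l[:,2]>50)&(l[:,2]<58)&(l[:,0]>30)&(l[:,0]<60)
print("far rim x",np.percentile(l[m,0],[2,10,50,90,98]),m.sum())
m=v&(abs(l[:,1])<35)&(l[:,2]>135)&(l[:,2]<180)&(abs(l[:,0])<90)
print("beam x",np.percentile(l[m,0],[1,5,50,95,99]))
m=v&(abs(l[:,1]-8)<14)&(l[:,2]>57)&(l[:,2]<75)&(l[:,0]>40)&(l[:,0]<85)
print("roller",l[m].mean(0),np.percentile(l[m],[3,97],axis=0))
E
```

```text
beads [23.8386418  34.86678842 46.93141005 51.17298411]
far rim x [31.52351986 36.383932   50.8806225  54.06571097 55.03093729] 58
beam x [-63.60173889 -57.16082998 -17.05542867 -15.7075105  -15.4972815 ]
roller [65.65753459 10.80213913 67.08628475] [[57.47035626  0.57215526 57.43124122]
 [73.82416923 20.50863227 71.95977462]]
```

Emit:
servo_tool(increments=[0, 0, -10, -0.13, 0.18, 0, 0, -10, -0.12, 0.18, 0, 0, 0, 0, 0.18])

```text
time_s: 7.35
tcp_pos: [0.5587, 0.2565, 0.2912]
tool_rot: [[0.994, -0.106, -0.0], [-0.106, -0.994, 0.023], [-0.003, -0.023, -1.0]]
wrist_force: [0.2, -0.1, 0.4]
width: 0.595
```

```bash
python3 -c "
from st import *
goto(62,-30,290)"
```

```text
loc [-183.6  -12.5  291.2] toolyaws x,y [ -6.11 -96.11] stat -96.8 need tool mm [-20.5 245.3  -4.5] F [ 0.2 -0.1  0.4] t 7.35 w 0.595 j [ -10.   27.  -26.   82.   11.   73. -133.]
```

Emit:
servo_tool(increments=[-3, 35, 0, 0.01, 0.18, -3, 40, 0, 0, 0.18, -3, 40, 0, 0, 0.18, -3, 40, 0, 0, 0.18, -3, 40, 0, 0, 0.18, -3, 35, 0, 0, 0.18, -3, 20, 0, 0, 0.18, 0, 0, 0, 0, 0.18])

```text
time_s: 8.15
tcp_pos: [0.4979, -0.0006, 0.2681]
tool_rot: [[0.989, -0.142, -0.029], [-0.142, -0.99, 0.021], [-0.032, -0.016, -0.999]]
wrist_force: [0.4, -0.4, 0.2]
width: 0.592
```

```bash
python3 look.py s10 62 -30 100
```

```text
loc [ 78.9 -42.4 268.1] toolyaws x,y [ -8.15 -98.18] stat -96.8 need tool mm [ 17.3 -14.4 167.9] F [ 0.4 -0.4  0.2] t 8.15 w 0.592 j [  15.   18.  -24.  100.    6.   66. -108.]
[-0.029  0.022 -0.999]
```

View pics/s10.png

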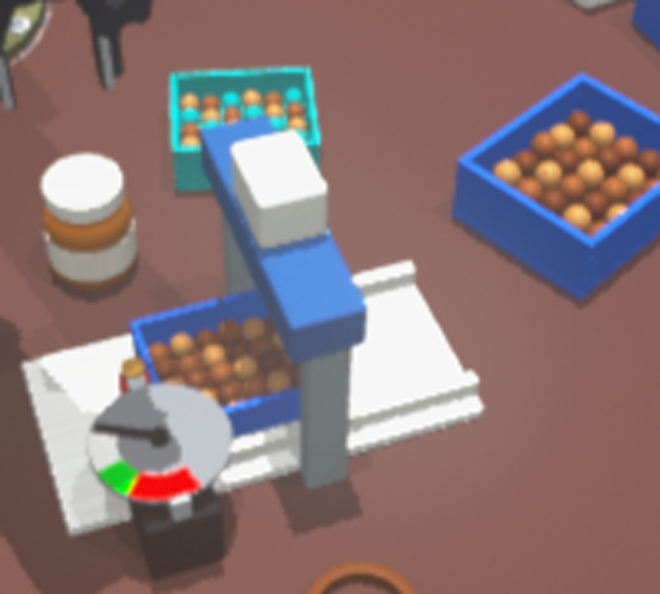

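Emit:
servo_tool(increments=[8, -7, 30, -0.024, 0.18, 8, -7, 40, 0, 0.18, 0, 0, 40, 0, 0.18, 0, 0, 30, 0, 0.18, 0, 0, 10, 0, 0.18, 0, 0, 0, 0, 0.18])

```text
time_s: 8.8
tcp_pos: [0.5123, 0.0255, 0.1101]
tool_rot: [[0.993, -0.118, -0.032], [-0.117, -0.993, 0.027], [-0.034, -0.023, -0.999]]
wrist_force: [0.6, 0.2, 0.9]
width: 0.593
```

```bash
python3 look.py s11 62 -30 42
```

```text
loc [ 51.3 -31.2 110.1] toolyaws x,y [ -6.71 -96.76] stat -96.8 need tool mm [ 3.5 12.3 67.7] F [0.6 0.2 0.9] t 8.8 w 0.593 j [  10.   29.  -22.  110.   12.   45. -115.]
[-0.03   0.027 -0.999]
```

View pics/s11.png

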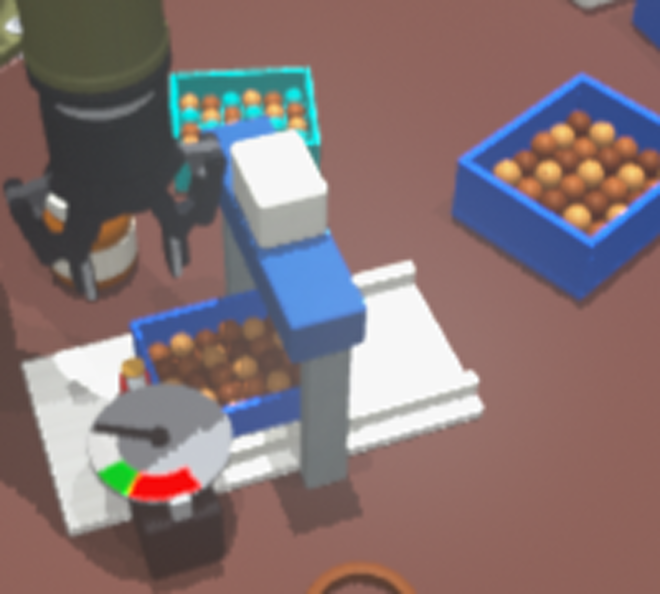

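Emit:
servo_tool(increments=[2, 8, 0, 0, 0.18, 2, 8, 10, 0, 0.18, 0, 2, 15, 0, 0.18, 0, 0, 0, 0, 0.18])

```text
time_s: 9.25
tcp_pos: [0.5177, 0.0058, 0.0885]
tool_rot: [[0.993, -0.119, -0.021], [-0.118, -0.993, 0.027], [-0.024, -0.024, -0.999]]
wrist_force: [-0.3, -0.0, -0.5]
width: 0.589
```

```bash
python3 look.py s12 62 -30 42
```

```text
loc [ 70.2 -23.5  88.5] toolyaws x,y [ -6.81 -96.84] stat -96.8 need tool mm [-5.4 -7.1 46.8] F [-0.3 -0.  -0.5] t 9.25 w 0.589 j [  12.   31.  -21.  111.   13.   41. -114.]
[-0.02   0.026 -0.999]
```

View pics/s12.png

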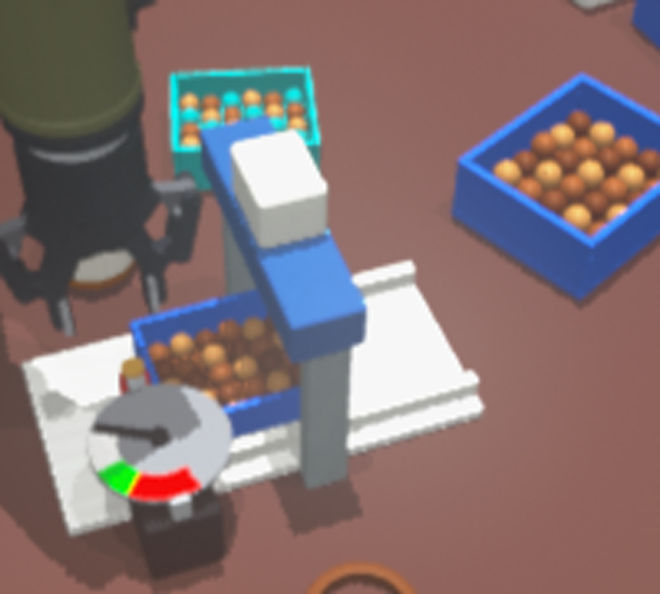

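Emit:
servo_tool(increments=[-4, -8, 5, 0, 0.18, -3, -2, 10, 0, 0.18, 0, 0, 0, 0, 0.18])

```text
time_s: 9.6
tcp_pos: [0.513, 0.0176, 0.0755]
tool_rot: [[0.993, -0.12, -0.016], [-0.12, -0.992, 0.027], [-0.02, -0.025, -1.0]]
wrist_force: [1.0, -0.1, 0.3]
width: 0.591
```

```bash
python3 look.py s13 61 -30 42
```

```text
loc [ 59.  -29.6  75.5] toolyaws x,y [ -6.88 -96.91] stat -96.8 need tool mm [ 0.2  2.8 33.4] F [ 1.  -0.1  0.3] t 9.6 w 0.591 j [  10.   31.  -20.  113.   14.   39. -116.]
[-0.016  0.027 -1.   ]
```

View pics/s13.png

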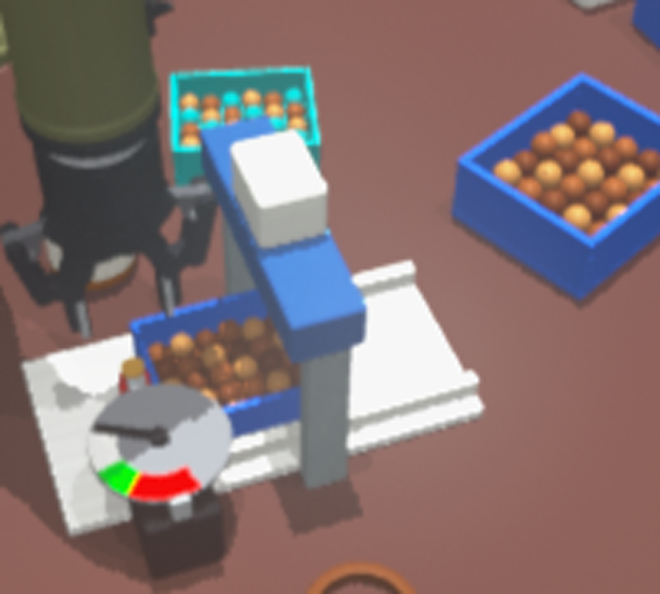

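Emit:
servo_tool(increments=[0, 1, 15, 0, 0.18, 0, 1, 14, 0, 0.18, 0, 0, 4, 0, 0.18, 0, 0, 0, 0, 0.18])

```text
time_s: 10.05
tcp_pos: [0.5139, 0.0174, 0.0433]
tool_rot: [[0.993, -0.118, -0.013], [-0.118, -0.993, 0.027], [-0.016, -0.025, -1.0]]
wrist_force: [-0.8, 0.2, -0.0]
width: 0.591
```

```bash
python3 look.py s14 61 -30 38
```

```text
loc [ 59.2 -28.6  43.3] toolyaws x,y [ -6.78 -96.81] stat -96.8 need tool mm [-1.3  1.9  5.3] F [-0.8  0.2 -0. ] t 10.05 w 0.591 j [   9.   34.  -19.  115.   16.   34. -117.]
[-0.013  0.027 -1.   ]
```

View pics/s14.png

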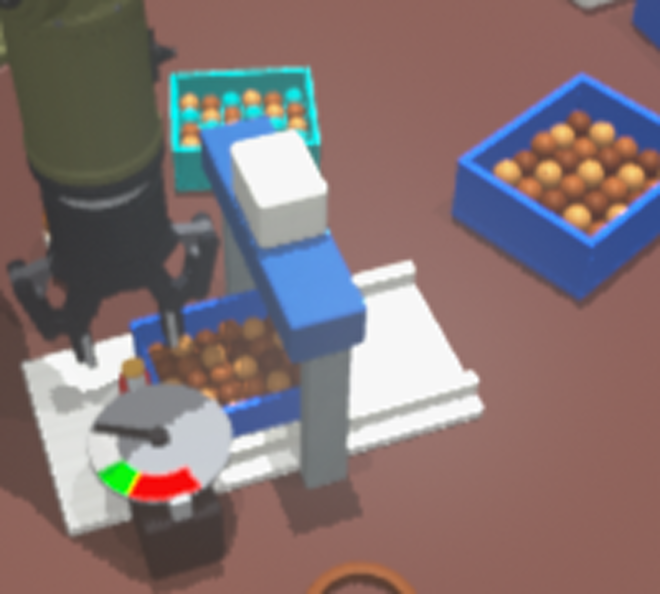

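Emit:
servo_tool(increments=[-1, 4, 4, 0, 0.18, 0, 5, 2, 0, 0.18, 0, 3, 0, 0, 0.18, 0, 0, 0, 0, 0.18])

```text
time_s: 10.5
tcp_pos: [0.5123, 0.0044, 0.0383]
tool_rot: [[0.993, -0.119, -0.01], [-0.119, -0.993, 0.026], [-0.013, -0.025, -1.0]]
wrist_force: [-0.8, 0.1, 0.0]
width: 0.589
```

```bash
python3 look.py s15 75 -30 38
```

```text
loc [ 72.2 -28.7  38.3] toolyaws x,y [ -6.81 -96.83] stat -96.8 need tool mm [-1.3  2.8  0.2] F [-0.8  0.1  0. ] t 10.5 w 0.589 j [  10.   34.  -19.  115.   16.   33. -116.]
[-0.01   0.027 -1.   ]
```

View pics/s15.png

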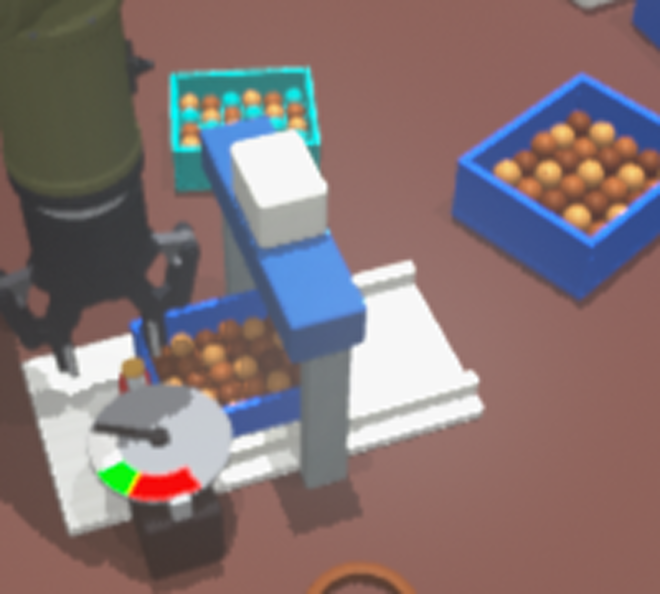

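Emit:
servo_tool(increments=[0, 4, 0, 0, 0.18, 0, 4, 0, 0, 0.18, 0, 4, 0, 0, 0.18])

```text
time_s: 10.85
tcp_pos: [0.5117, -0.0051, 0.0384]
tool_rot: [[0.993, -0.116, -0.008], [-0.116, -0.993, 0.03], [-0.012, -0.029, -1.0]]
wrist_force: [0.1, 4.7, -1.8]
width: 0.592
```

```bash
python3 look.py s16 90 -30 38
```

```text
loc [ 81.7 -28.1  38.4] toolyaws x,y [ -6.63 -96.65] stat -96.8 need tool mm [-1.9  8.3  0.2] F [ 0.1  4.7 -1.8] t 10.85 w 0.592 j [  12.   34.  -19.  116.   16.   33. -115.]
[-0.008  0.029 -1.   ]
```

View pics/s16.png

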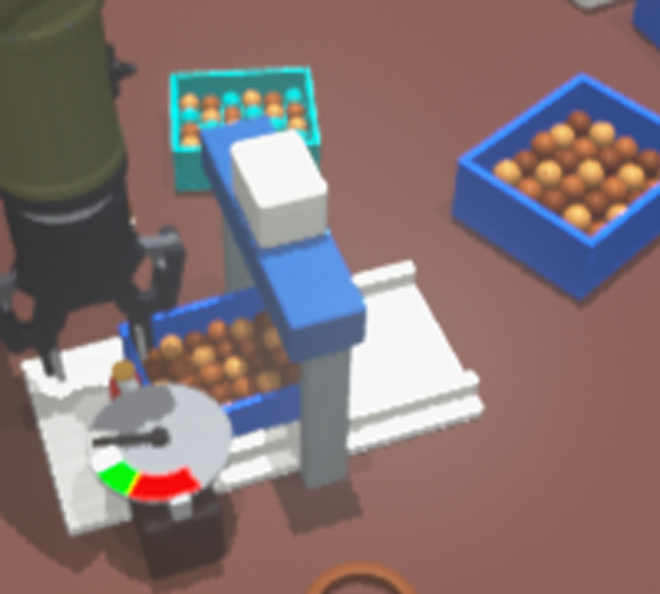

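```bash
cat > ptr.py <<'E'
from st import *
s=pickle.load(open('scene0.pkl','rb'))
def ang(u,v,h=.079):
    a=loc(ray(s,u/3.3+180,v/3.3+130,h))-np.array([63,75,79]); b=np.degrees(np.arctan2(a[1],a[0]))
    return b,np.hypot(*a[:2])
ctr=loc(ray(s,159/3.3+180,437/3.3+130,.079)); 
def rel(u,v):
    a=loc(ray(s,u/3.3+180,v/3.3+130,.079))-ctr;return round(np.degrees(np.arctan2(a[1],a[0])),1)
E
python3 -c "
from ptr import *
print(ctr,'rest',rel(96,428),'now',rel(93,441),'g0',rel(100,468),'g1',rel(131,495),'redend',rel(200,480))"
```

```text
[64.14079038 77.08695696 79.        ] rest -29.1 now -14.9 g0 15.1 g1 53.0 redend 110.8
```

Emit:
servo_tool(increments=[0, 4, 0, 0, 0.18, 0, 4, 0, 0, 0.18, 0, 4, 0, 0, 0.18])

```text
time_s: 11.2
tcp_pos: [0.511, -0.0152, 0.0383]
tool_rot: [[0.994, -0.113, -0.007], [-0.113, -0.993, 0.033], [-0.01, -0.032, -0.999]]
wrist_force: [1.6, 5.4, -0.4]
width: 0.592
```

```bash
python3 look.py s17 95 -30 38
```

```text
loc [ 91.8 -27.6  38.3] toolyaws x,y [ -6.5  -96.51] stat -96.8 need tool mm [-2.4  3.2  0.2] F [ 1.6  5.4 -0.4] t 11.2 w 0.592 j [  13.   34.  -19.  116.   16.   33. -113.]
[-0.007  0.032 -0.999]
```

View pics/s17.png

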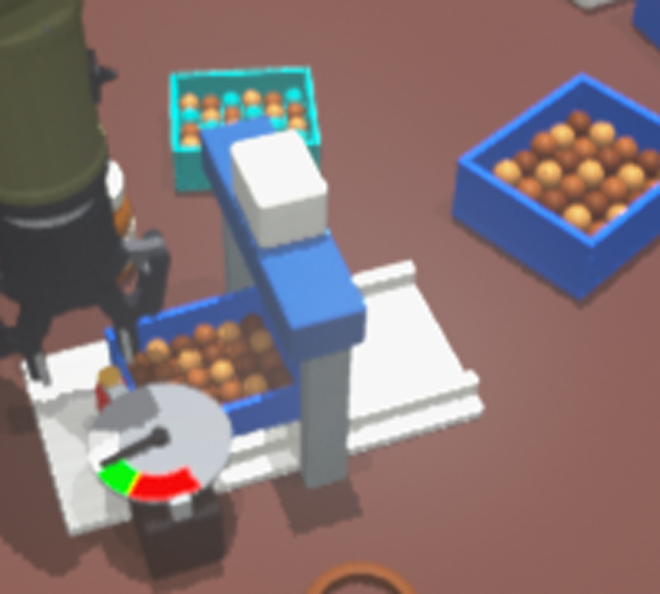

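Emit:
servo_tool(increments=[0, 3.5, 0, 0, 0.18, 0, 3.5, 0, 0, 0.18])

```text
time_s: 11.45
tcp_pos: [0.5111, -0.0212, 0.0382]
tool_rot: [[0.994, -0.112, -0.005], [-0.112, -0.993, 0.034], [-0.009, -0.034, -0.999]]
wrist_force: [2.5, 5.2, -2.4]
width: 0.588
```

```bash
python3 look.py s18 88 -30 38; python3 -c "
from cell import robot
import cv2
c=robot.camera('scene');cv2.imwrite('pics/s18z.png',cv2.resize(c['img'][235:295,195:265],None,fx=8,fy=8,interpolation=cv2.INTER_CUBIC))"
```

```text
loc [ 97.8 -26.9  38.2] toolyaws x,y [ -6.43 -96.45] stat -96.8 need tool mm [-3.  -9.8  0.6] F [ 2.5  5.2 -2.4] t 11.45 w 0.588 j [  14.   34.  -19.  116.   16.   33. -113.]
[-0.005  0.034 -0.999]
```

View pics/s18.png

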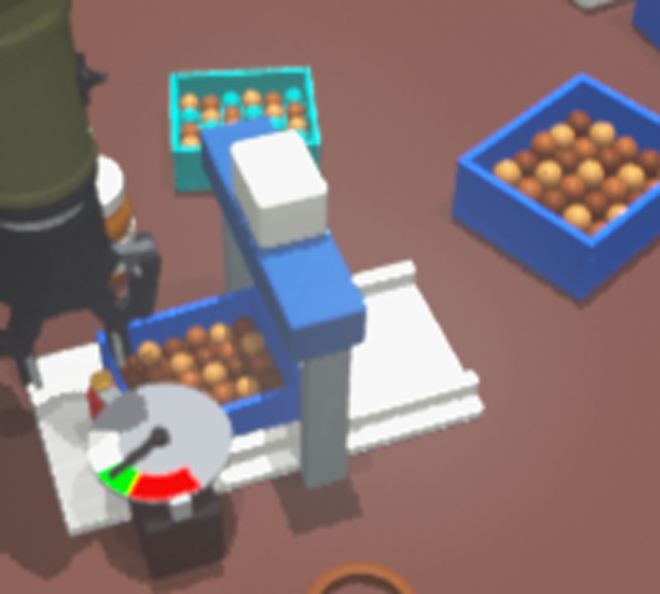

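View pics/s18z.png

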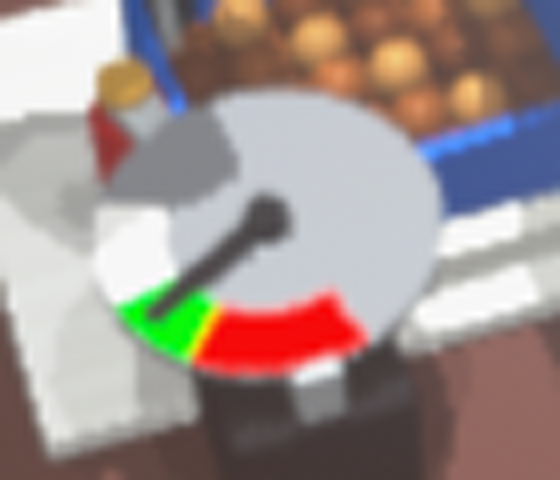

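Emit:
servo_tool(increments=[0, -5, 0, 0, 0.18, 0, -4, -3, 0, 0.18, 0, 0, -15, 0, 0.18, 0, 0, -20, 0, 0.18, 0, 2, -35, 0, 0.18, 0, 2, -40, 0, 0.18, 0, 0, -40, 0, 0.18, 0, 0, -40, 0, 0.18, 0, 0, 0, 0, 0.18])

```text
time_s: 12.45
tcp_pos: [0.5091, -0.025, 0.2387]
tool_rot: [[0.993, -0.116, -0.015], [-0.116, -0.993, 0.027], [-0.018, -0.025, -1.0]]
wrist_force: [0.5, -0.3, -1.2]
width: 0.59
```

```bash
python3 look.py s19 88 -30 38; python3 -c "
from cell import robot
import cv2
c=robot.camera('scene');cv2.imwrite('pics/s19z.png',cv2.resize(c['img'][235:295,195:265],None,fx=8,fy=8,interpolation=cv2.INTER_CUBIC))
cv2.imwrite('pics/s19f.png',c['img'])
c=robot.camera('top');cv2.imwrite('pics/t19.png',c['img'])"
```

```text
loc [101.8 -28.3 238.7] toolyaws x,y [ -6.64 -96.66] stat -96.8 need tool mm [  2.   -8.7 201. ] F [ 0.5 -0.3 -1.2] t 12.45 w 0.59 j [  19.   20.  -25.  101.    8.   61. -105.]
[-0.018  0.027 -0.999]
```

View pics/s19z.png

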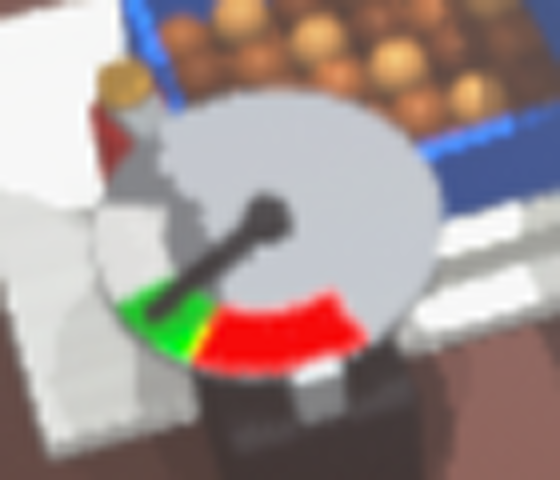

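View pics/s19f.png

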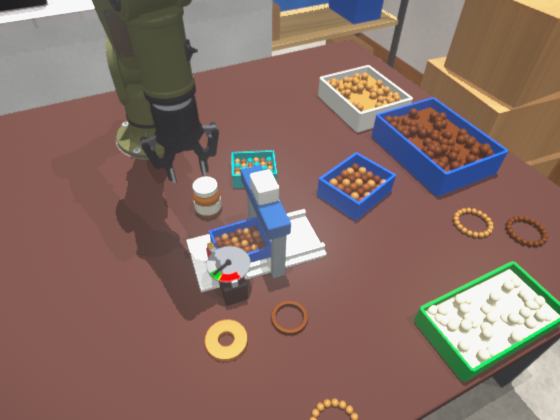

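```bash
python3 -c "
from cell import robot
print(robot.sign_off(), robot.state()['time_s'])"
```

```text
the job is handed in; nothing more can be done
the job is handed in; nothing more can be done
```

The blue tray is left pressing the roller lever with the pointer inside the green sector, and I have handed the job in. Robot time was about 12.5 s.

**How it was pushed:** The moves can't tilt the tool, so the leaned-back hand was not possible. Instead I pushed in two stages:
1. With the hand upright and fingers open, I pushed the near wall about 47 mm. That brought the far wall up to the roller.
2. Beyond the beam, I straddled the far wall with half-open fingers and pushed from inside the tray in 3.5 to 4 mm steps, checking the dial after every two or three steps. I stopped with the pointer in the green.

**Last checks:**
- **Pointer:** After the hand was clear (fingertips about 240 mm up), the pointer stood near mid-green. I estimate the lever at about 0.32 rad from its angle. It had not moved since I released the tray, and it was never in the red in any picture I took.
- **Tray:** It looks flat between the rails in the last scene picture.
- **Bystanders:** The wooden disc, bangle and jar appear where they started in that picture. I did not measure them again, and I did not use the last top view.
- **Forces:** The wrist force stayed at 7 N or less in every reading I took, all of them at the ends of moves.

**Disagreements:** The scene and top cameras differed by about 2 mm along the channel, so I went by the dial for the final position. The tool drifted up to about 4° off vertical during the first push, with no visible effect.

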